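Put the hall ornaments back on their own stands

TASK

After dusting, the candlestick, the clock and the trinket box on the hall console each ended up on another one's wooden stand. Swap them round, parking one on the free cork mat on the way, so that each stands upright in the middle of the stand that has its own outline: round candlestick on the round stand, oblong clock on the oblong one and square box on the square one, these two squared up with their stands. Set them down gently, never on the bare marble and never tipped over, and leave the dish, the mail and the glasses case where they are.

Things in the scene. Friction and masses are not known exactly. Their poses are not given: they have to be found in the camera images.
- candlestick: Loose brass candlestick with a short white candle, upright, round. Round foot 60 mm across and 8 mm high, thin stem 18 mm across, then a plain cylindrical cup 34 mm across from 56 to 92 mm above the underside (best place to grip); candle stub 22 mm across up to 110 mm. Origin: centre of the underside, z up. 0.25 to 0.5 kg. Belongs on the round stand.
- clock: Loose brown wooden mantel clock, oblong and arch-topped, 85 mm high. Foot 46 mm (x) by 100 mm (y), 10 mm high; case 36 mm thick (x) with flat front and back, 84 mm long (y), best gripped across the 36 mm at about 50 mm above the underside. Origin: centre of the underside; x across the thickness (dial on the -x side), y along the length, z up. 0.25 to 0.5 kg. Belongs on the oblong stand.
- trinket_box: Loose blue ceramic trinket box, square; its lid does not come off. Foot 62 x 62 mm, 8 mm high; walls 54 x 54 mm up to 58 mm above the underside (grip across two facing walls, at about 40 mm); brass knob on top 18 mm across, up to 72 mm. Origin: centre of the underside; x and y square to the walls, z up. 0.2 to 0.42 kg. Belongs on the square stand.
- round_stand: Fixed low dark-wood stand, a disc 94 mm across and 15 mm high, top flat. Origin: centre of its underside on the marble, z up.
- oblong_stand: Fixed low dark-wood stand, a rectangle 76 mm (x) by 132 mm (y) and 15 mm high, top flat. Origin: centre of its underside on the marble, y along its length, z up.
- square_stand: Fixed low dark-wood stand, a square 92 x 92 mm and 15 mm high, top flat. Origin: centre of its underside on the marble, x and y square to its sides, z up.
- cork_mat: Fixed cork mat, square, 120 x 120 mm and 8 mm high, empty at the start: the free spot. Origin: centre of its underside on the marble, z up.
- dish: Loose white ceramic dish, round, 140 mm across, 25 mm high; to be left alone. Origin: centre of its underside.
- mail: Loose pile of letters and a card mailer, 110 mm (x) by 160 mm (y), 18 mm high; to be left alone. Origin: centre of its underside.
- glasses_case: Loose black glasses case, 55 mm (x) by 150 mm (y), 34 mm high; to be left alone. Origin: centre of its underside.
Not all that is in view belongs to the job. Leave any yellow look-alike of the square_stand alone. Leave any purple look-alike of the candlestick alone.

How it is judged:
By the outcome, as a careful person would: the job done as asked, in the order asked, and still so for the second after the job is handed in, with the robot touching nothing.
It also fails if it takes over 120 s, if anything falls off the work surface, if the arm or the gripper's body presses on something with over 40 N, if the wrist force passes 120 N, or if a joint passes its speed limit or range.

ROBOT

A 6-joint arm with a two-finger parallel gripper is mounted at the origin on the work surface. World frame = base frame: x ahead of the robot, y to its left, z up, the work surface at z = 0. Lengths are in mm, angles in rad, forces in N, time in s.
With the tool pointing down it reaches from about 350 to 875 mm from the base axis. Payload 4.2 kg.
Tool frame: the origin (TCP) lies midway between the tips of the shut fingers; the grasp point (between the pads) lies 19 mm behind it (arm.grasp_offset is the distance from the TCP to the grasp point, in mm); z points along the fingers, y is the line along which they close (so a half turn about z gives the same grasp; the last joint's range is limited). The gripper opens to 85 mm and grips with 20 to 120 N. Pads are 22 mm wide; open, the fingers measure 114 mm over their backs; the gripper's body (76 mm by 85 mm) begins 54 mm behind the grasp point. The pads swing forward as they close: fully open they stand 13 mm farther back than shut.
Start: joints at [-1.051, 0.385, 0.008, 0, -1.194, -0.259], TCP at [161.175, -603.839, 231.312] pointing down, gripper open.
Joint ranges: [-3.14, 3.14], [-1.21, 2.06], [-1.07, 1.41], [-3.16, 2.05], [-2.99, -0.16], [-3.1, 3.1]. Speed limits (rad/s): [2.79, 2.79, 3.14, 3.14, 3.14, 3.14].

INTERFACE

Orientations are given as a unit quaternion [x, y, z, w].
In Python, from bench import arm gives the robot as it stands. The module is installed in compiled form; this text tells all that it offers.
- The arm moves only by the tool servo_tool, never from a script. Its argument "increments" is a list of rows, each a list of 7 numbers: the opening, from 0 (shut) to 1 (fully open), then the shift along the tool's x, y, z in m, then the turn, a rotation vector about the tool's x, y, z in degrees. In form: [[grip, x, y, z, ax, ay, az], ...]. A call has 1 to 12 rows; each row is the pose to reach, as a shift and turn from the pose commanded when the call began, along the tool's axes at that moment; what a row does not reach only later rows make up. A row lasts 1/8 s, in which the tool goes at most 62.5 mm and 10.7 degrees, less where a joint would pass 70% of its speed; a pose out of reach is approached as far as the arm can. A call with a gripper value outside its range is refused whole. The fingers move at their own pace and stop on an object; the grip force is fixed at half the most. Time passes only in rows, so rows that repeat a pose let the fingers close. It gives the time, the measured TCP pose, the force, the opening and the grip force at its end, in the units of the state.
- arm.read_state(): the state, without advancing time (a new reading comes with each control period).
- arm.get_image(name): name is "scene" or "top" or "wrist"; returns a dict with "color" (480x640x3 uint8, red, green, blue), "fx", "fy", "cx", "cy" (pixels), "rvec" (rotation vector, rad) and "tvec" (3), from world to camera coordinates, as OpenCV has them; the wrist camera has in their place "hand_eye" (4x4, takes a point from camera to tool coordinates, whose origin is the TCP and whose axes are the flange's). Camera axes: x right, y down, z forward; pixel columns grow to the right and rows downward; lengths in mm; the calibration is good to about 2 mm. A picture is of the moment at which its call begins: read the wrist's pose just before it. There is no depth.
- arm.job_done(): hands the job in; it is judged then, once.
Trained networks look in the newest picture that a camera, given by its name, has taken for a name from the list of things; names that differ only in an ending like _2 or _b are one class to them, and where a whole thing is asked for, a point or a joint stands for the part that bears it (a point fixed in the world has none). Each returns a list of dicts, best first, with "p" (0 to 1); they miss things now and then, are a little off and sometimes report something else, mostly with a low value. They report only what shows in the picture. A call takes as long as a camera call. They do not tell look-alikes from the thing itself.
- arm.look_for(camera, thing): "box" ([centre column, centre row, width, height] in pixels, round what is visible of it).
- arm.spot_point(camera, thing): "centre" ([column, row] in pixels: a listed point, or the origin of a listed thing).
The state is a dict: "clock": time; "joints": joint angles; "joint_vel": joint speeds; "joint_efforts": joint torques, N m; "position": TCP position; "ee_rot": TCP orientation; "contact_force": force on the tool from outside, world axes, zero at the start; "wrist_torque": the same for the moment, N m; "gripper_width": finger opening in mm; "grasp_force": force on a finger pad.
Only numpy, scipy, OpenCV 4.12 (cv2) and the standard library are available. Lean on these libraries where they do the work, as an engineer would, in place of code of your own. Each camera call takes 0.05 s, during which the arm holds its last target. There are 200 camera calls.

## Working session

There is one attempt and no reset: what is moved stays moved. The work goes in short steps, Python scripts to look and compute and a tool call to move; the robot and the scene stay as the last step left them, time stands still between calls to the robot, and variables do not carry over. Pictures are saved under pics/ and viewed, at most 14 in all, crops included, and the job is handed in when it is done.

Besides the shell and the picture viewer there is one more tool, called after "Request:" as a command line: name --pt "numbers of a row" for each row, then --argument value for the rest. servo_tool: Moves the arm, as the interface text tells. Its arguments: {"type":"object","properties":{"increments":{"type":"array","items":{"type":"array","items":{"type":"number"}}}},"required":["increments"]}

```bash
mkdir -p pics; ls; python3 - <<'E'
from bench import arm
import cv2
s=arm.read_state();print(s)
for n in("top","scene"):
    im=arm.get_image(n);cv2.imwrite(f"pics/{n}0.png",im["color"][:,:,::-1]);print(n,{k:v for k,v in im.items() if k!="color"})
    for t in("candlestick","clock","trinket_box","round_stand","oblong_stand","square_stand","cork_mat"):
        print(t,[(round(d["p"],2),[round(float(x)) for x in d["centre"]]) for d in arm.spot_point(n,t)[:3]])
E
```

```text
pics
{'clock': 0.0, 'joints': array([-1.05138594e+00,  3.85550374e-01,  6.59427069e-03, -5.08765256e-04,
       -1.19400917e+00, -2.58615349e-01]), 'joint_vel': array([-0.00105661, -0.00096062, -0.00082601, -0.00041655,  0.00042215,
        0.00049404]), 'joint_efforts': array([ 5.45842631e-04, -3.92288196e+01,  1.88401741e+01,  4.18631718e+00,
       -4.61119358e-03, -2.59959904e-06]), 'position': array([ 161.02557009, -603.27649788,  230.21152921]), 'ee_rot': array([-1.29935160e-01,  9.91521872e-01,  1.09311925e-03, -1.92542642e-04]), 'contact_force': array([ 0.37947553, -0.3440024 ,  0.56075901]), 'wrist_torque': array([-0.05687454,  0.02832355, -0.0006288 ]), 'grasp_force': 0.0, 'gripper_width': 85.48512609311067}
top {'fx': 502.7100901019206, 'fy': 502.7100901019206, 'cx': 314.1113505309066, 'cy': 242.7539761361271, 'rvec': array([ 2.13000175, -2.10487302,  0.19057594]), 'tvec': array([   4.22300954,  580.93119926, 1011.45481332])}
candlestick [(0.84, [372, 163]), (0.65, [362, 216]), (0.45, [302, 302])]
clock [(0.58, [298, 301])]
trinket_box [(0.58, [216, 229]), (0.16, [178, 330])]
round_stand [(0.81, [216, 231])]
oblong_stand [(0.8, [365, 221])]
square_stand [(0.88, [312, 138]), (0.81, [375, 368]), (0.56, [302, 303])]
cork_mat [(0.63, [447, 302])]
scene {'fx': 559.0059982647766, 'fy': 559.0059982647766, 'cx': 333.18042510748944, 'cy': 252.74732155780515, 'rvec': array([ 1.16768905,  2.38447104, -0.90842805]), 'tvec': array([ 350.10833216, -297.66019429, 1427.19009023])}
candlestick [(0.94, [214, 310]), (0.58, [278, 265])]
clock [(0.81, [384, 240])]
trinket_box [(0.55, [424, 340])]
round_stand [(0.57, [421, 343])]
oblong_stand [(0.64, [275, 266])]
square_stand [(0.86, [251, 367]), (0.81, [354, 177]), (0.59, [382, 247])]
cork_mat [(0.89, [270, 182]), (0.57, [380, 248]), (0.18, [511, 286])]
```

View pics/top0.png

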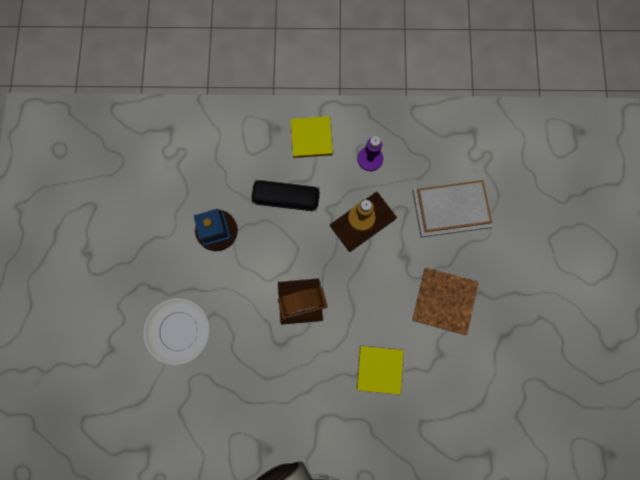

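View pics/scene0.png

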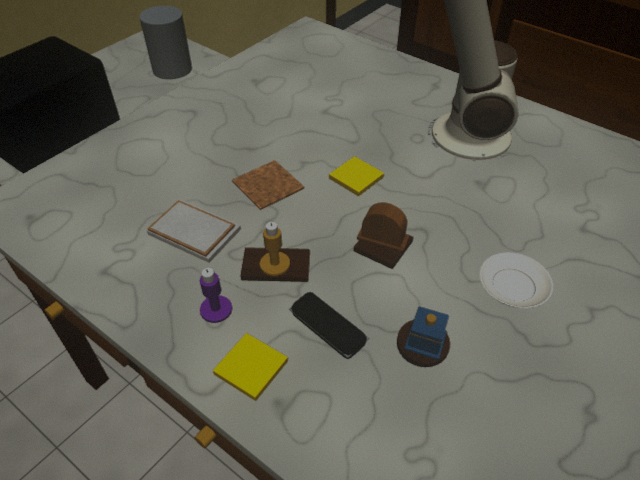

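```bash
cat > h.py <<'E'
from bench import arm
import numpy as np, cv2
from scipy.spatial.transform import Rotation as R
def cam(name):
    s=arm.read_state(); im=arm.get_image(name)
    K=np.array([[im["fx"],0,im["cx"]],[0,im["fy"],im["cy"]],[0,0,1]])
    if name=="wrist":
        T=np.eye(4);T[:3,:3]=R.from_quat(s["ee_rot"]).as_matrix();T[:3,3]=s["position"]
        W=np.linalg.inv(T@np.array(im["hand_eye"])); Rm,t=W[:3,:3],W[:3,3]
    else: Rm,t=cv2.Rodrigues(np.array(im["rvec"]))[0],np.array(im["tvec"])
    return im["color"],K,Rm,t
def px2w(c,px,z):
    _,K,Rm,t=c; px=np.atleast_2d(px).astype(float)
    d=(np.c_[px,np.ones(len(px))]@np.linalg.inv(K).T)@Rm; o=-Rm.T@t
    return o+d*((z-o[2])/d[:,2])[:,None]
def w2px(c,P):
    return cv2.projectPoints(np.atleast_2d(P).astype(float),cv2.Rodrigues(c[2])[0],c[3],c[1],None)[0][:,0]
def go(x,y,z,yaw=None):
    """yaw = direction (deg, mod 180) of finger closing line (tool y) in world; prints shift (m) and turn (deg)"""
    s=arm.read_state();M=R.from_quat(s["ee_rot"]).as_matrix()
    cur=np.degrees(np.arctan2(M[1,1],M[0,1]))
    dy=0 if yaw is None else (yaw-cur+90)%180-90
    a=np.radians(cur+dy);yv=np.array([np.cos(a),np.sin(a),0]);zv=np.array([0,0,-1.]);xv=np.cross(yv,zv)
    rot=R.from_matrix(M.T@np.c_[xv,yv,zv]).as_rotvec(degrees=True)
    d=M.T@(np.array([x,y,z])-s["position"])/1000
    print("pos",s["position"].round(1),"yaw",round(cur,1),"t",round(s["clock"],2),"j6",round(s["joints"][5],2),"w",round(s["gripper_width"],1),"| shift",d.round(4),"turn",rot.round(2))
E
python3 - <<'E'
from h import *
c=cam("top")
for n,p,z in(("candle",(362,216),15),("cup top",(366,205),107+0),("clock/sq",(301,302),15),("box",(214,230),15),("knob",(207,222),87),("mat",(446,301),8),("yel",(381,370),15),("dish",(177,331),0),("case",(286,195),30),("purple",(371,160),0),("mail",(453,207),18)):
    print(n,px2w(c,p,z).round(0))
im=c[0][120:350,180:490]
cv2.imwrite("pics/c1.png",cv2.cvtColor(cv2.resize(cv2.convertScaleAbs(im,alpha=2),None,fx=2.5,fy=2.5,interpolation=cv2.INTER_CUBIC),cv2.COLOR_RGB2BGR))
E
```

```text
candle [[650. -94.  15.]]
cup top [[651. -95. 107.]]
clock/sq [[458.  38.  15.]]
box [[615. 234.  15.]]
knob [[616. 234.  87.]]
mat [[ 465. -275.    8.]]
yel [[ 318. -132.   15.]]
dish [[394. 306.   0.]]
case [[693.  75.  30.]]
purple [[ 787. -117.    0.]]
mail [[ 672. -296.   18.]]
```

View pics/c1.png

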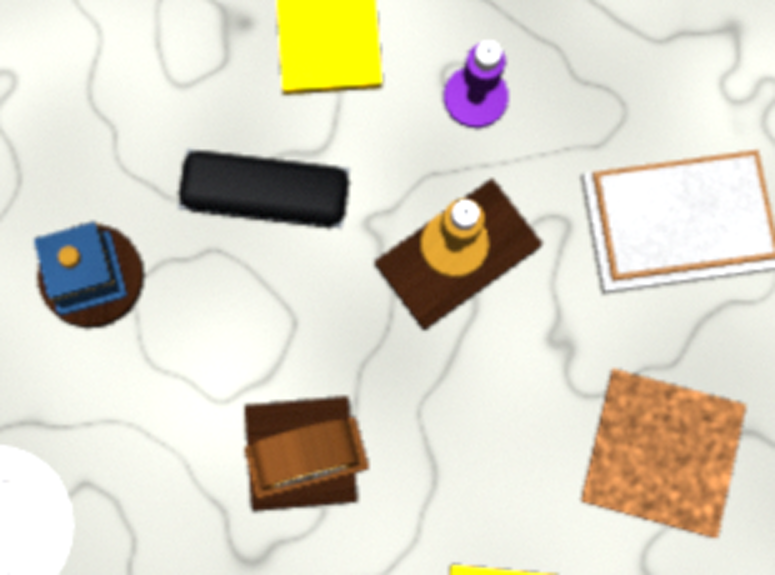

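```bash
cat > m.py <<'E'
from h import *
c=cam("top")
f=lambda L:(np.array(L,float)+.5)/2.5-.5+[180,120]
def rect(L,z,n):
    P=px2w(c,f(L),z)[:,:2]; print(n,"ctr",P.mean(0).round(1),"sides",[(np.linalg.norm(e).round(1),(np.degrees(np.arctan2(e[1],e[0]))%180).round(1)) for e in np.roll(P,-1,0)-P])
rect([(492,179),(542,243),(424,329),(375,265)],15,"oblong")
rect([(246,405),(349,396),(357,501),(253,511)],15,"square")
rect([(613,369),(746,405),(718,537),(582,500)],8,"mat")
rect([(37,238),(97,223),(113,280),(53,296)],73,"box top")
rect([(90,224),(143,275),(91,327),(39,275)],15,"round")
print("knob",px2w(c,f([(68,256)]),87),"candle",px2w(c,f([(466,213)]),125),"foot",px2w(c,f([(455,244)]),23))
P=px2w(c,f([(258,498),(368,467)]),25);print("clock front foot edge",P.round(1),P.mean(0), np.degrees(np.arctan2(*(P[0]-P[1])[1::-1])))
E
python3 m.py; python3 -c "
from h import *
go(650,-94,250,None)"
```

```text
oblong ctr [638.6 -96.5] sides [(np.float64(73.2), np.float64(36.7)), (np.float64(131.1), np.float64(126.9)), (np.float64(71.7), np.float64(37.2)), (np.float64(131.8), np.float64(127.5))]
square ctr [460.7  40. ] sides [(np.float64(89.9), np.float64(95.7)), (np.float64(90.6), np.float64(5.0)), (np.float64(89.4), np.float64(96.1)), (np.float64(91.3), np.float64(5.3))]
mat ctr [ 465.7 -274.5] sides [(np.float64(118.7), np.float64(75.2)), (np.float64(117.3), np.float64(165.5)), (np.float64(119.1), np.float64(75.5)), (np.float64(117.9), np.float64(165.3))]
box top ctr [616.6 231.3] sides [(np.float64(52.0), np.float64(105.2)), (np.float64(51.7), np.float64(17.9)), (np.float64(51.7), np.float64(106.0)), (np.float64(52.4), np.float64(18.1))]
round ctr [615.6 229.6] sides [(np.float64(67.6), np.float64(47.0)), (np.float64(64.5), np.float64(137.2)), (np.float64(67.1), np.float64(46.3)), (np.float64(63.8), np.float64(137.6))]
knob [[615.99396438 234.08581626  87.        ]] candle [[645.99423701 -93.06298267 125.        ]] foot [[645.36768752 -92.80673428  23.        ]]
clock front foot edge [[421.3  75.6  25. ]
 [448.6 -17.5  25. ]] [434.99216109  29.0330312   25.        ] 106.33086722130228
pos [ 161.2 -603.8  231.3] yaw 104.9 t 0.9 j6 -0.26 w 85.1 | shift [-0.6038  0.3665 -0.0187] turn [ 0. -0.  0.]
```

Request:
servo_tool --pt "1 -0.604 0.366 -0.018 0 0 0" --pt "1 -0.604 0.366 -0.018 0 0 0" --pt "1 -0.604 0.366 -0.018 0 0 0" --pt "1 -0.604 0.366 -0.018 0 0 0" --pt "1 -0.604 0.366 -0.018 0 0 0" --pt "1 -0.604 0.366 -0.018 0 0 0" --pt "1 -0.604 0.366 -0.018 0 0 0" --pt "1 -0.604 0.366 -0.018 0 0 0" --pt "1 -0.604 0.366 -0.018 0 0 0" --pt "1 -0.604 0.366 -0.018 0 0 0" --pt "1 -0.604 0.366 -0.018 0 0 0" --pt "1 -0.604 0.366 -0.018 0 0 0"

```text
clock: 2.4
position: [652.2, -91.6, 248.5]
ee_rot: [-0.132, 0.991, 0.0, -0.0]
contact_force: [0.2, -0.1, 0.1]
gripper_width: 85.5
grasp_force: 0.0
```

```bash
python3 - <<'E'
from h import *
go(646,-93,70,None)
c=cam("wrist");cv2.imwrite("pics/w1.png",c[0][:,:,::-1])
print(w2px(c,[[646,-93,125],[646,-93,23]]))
E
```

```text
pos [652.2 -91.6 248.5] yaw 105.1 t 2.4 j6 -1.41 w 85.5 | shift [0.0063 0.0002 0.1785] turn [ 0.01 -0.02  0.  ]
[[314.40839883 220.70749629]
 [314.34340283 196.32598797]]
```

View pics/w1.png

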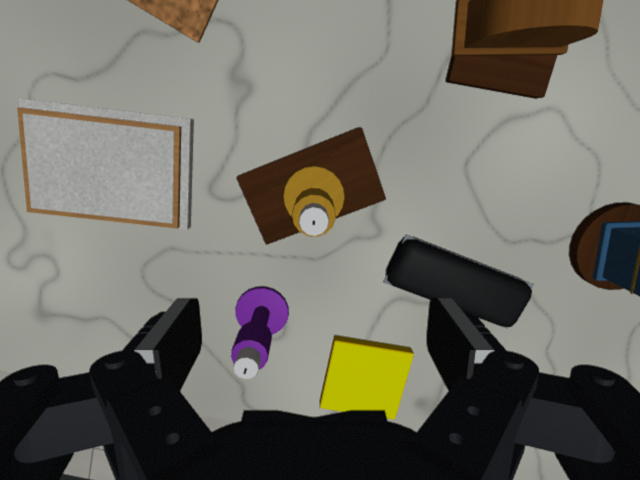

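Request:
servo_tool --pt "1 0.006 0 0.04 0 0 0" --pt "1 0.006 0 0.08 0 0 0" --pt "1 0.006 0 0.12 0 0 0" --pt "1 0.006 0 0.15 0 0 0" --pt "1 0.006 0 0.178 0 0 0" --pt "1 0.006 0 0.178 0 0 0" --pt "0 0.006 0 0.178 0 0 0" --pt "0 0.006 0 0.178 0 0 0" --pt "0 0.006 0 0.178 0 0 0" --pt "0 0.006 0 0.178 0 0 0" --pt "0 0.006 0 0.178 0 0 0" --pt "0 0.006 0 0.178 0 0 0"

```text
clock: 3.95
position: [645.2, -95.8, 72.7]
ee_rot: [-0.13, 0.991, -0.0, 0.001]
contact_force: [-1.2, 1.6, 5.8]
gripper_width: 32.4
grasp_force: 59.2
```

```bash
python3 - <<'E'
from h import *
go(466,-274,230,None)
print(arm.read_state()["grasp_force"])
E
```

```text
pos [645.2 -95.8  72.7] yaw 105.0 t 3.95 j6 -1.41 w 32.4 | shift [ 0.2189 -0.1259 -0.1576] turn [-0.04  0.1   0.  ]
59.24374580383301
```

Request:
servo_tool --pt "0 0 0 -0.02 0 0 0" --pt "0 0 0 -0.06 0 0 0" --pt "0 0 0 -0.11 0 0 0" --pt "0 0 0 -0.15 0 0 0" --pt "0 0.04 -0.025 -0.15 0 0 0" --pt "0 0.085 -0.05 -0.15 0 0 0" --pt "0 0.13 -0.075 -0.15 0 0 0" --pt "0 0.175 -0.1 -0.15 0 0 0" --pt "0 0.205 -0.117 -0.15 0 0 0" --pt "0 0.22 -0.126 -0.15 0 0 0" --pt "0 0.22 -0.126 -0.1 0 0 0" --pt "0 0.22 -0.126 -0.06 0 0 0"

```text
clock: 5.45
position: [463.7, -274.1, 129.2]
ee_rot: [-0.13, 0.992, 0.001, -0.0]
contact_force: [1.0, 0.7, -4.6]
gripper_width: 32.6
grasp_force: 60.6
```

```bash
python3 - <<'E'
from h import *
go(466,-274,65.7,105)
print(arm.read_state()["grasp_force"])
c=cam("scene");cv2.imwrite("pics/s1.png",c[0][120:420,120:520,::-1])
E
```

```text
pos [ 463.7 -274.1  129.2] yaw 104.9 t 5.45 j6 -1.08 w 32.6 | shift [-0.0023 -0.0006  0.0635] turn [ 0.08 -0.04 -0.11]
60.59643030166626
```

View pics/s1.png

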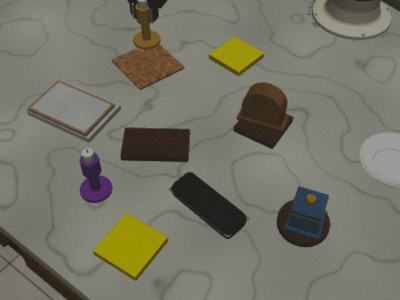

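Request:
servo_tool --pt "0 0 0 0.02 0 0 0" --pt "0 0 0 0.04 0 0 0" --pt "0 0 0 0.052 0 0 0" --pt "0 0 0 0.057 0 0 0" --pt "0 0 0 0.06 0 0 0" --pt "0 0 0 0.06 0 0 0"

```text
clock: 6.25
position: [464.8, -274.6, 71.7]
ee_rot: [-0.13, 0.992, -0.0, 0.0]
contact_force: [-0.9, 0.2, -3.8]
gripper_width: 32.5
grasp_force: 60.7
```

Request:
servo_tool --pt "0 0 0 0.002 0 0 0" --pt "0 0 0 0.004 0 0 0" --pt "0 0 0 0.005 0 0 0" --pt "0 0 0 0.0055 0 0 0" --pt "0 0 0 0.006 0 0 0"

```text
clock: 6.88
position: [464.5, -274.5, 65.8]
ee_rot: [-0.13, 0.991, -0.0, -0.0]
contact_force: [-1.1, 1.8, 1.8]
gripper_width: 32.4
grasp_force: 61.1
```

Request:
servo_tool --pt "0.6 0 0 0 0 0 0" --pt "1 0 0 0 0 0 0" --pt "1 0 0 0 0 0 0" --pt "1 0 0 0 0 0 0" --pt "1 0 0 0 0 0 0" --pt "1 0 0 -0.03 0 0 0" --pt "1 0 0 -0.08 0 0 0" --pt "1 0 0 -0.13 0 0 0" --pt "1 0 0 -0.18 0 0 0"

```text
clock: 8.0
position: [464.2, -274.4, 247.0]
ee_rot: [-0.13, 0.992, -0.0, 0.0]
contact_force: [1.1, -0.8, 0.5]
gripper_width: 85.5
grasp_force: 0.0
```

```bash
cat > m2.py <<'E'
from h import *
import sys
# detect dark-wood blobs in top image: min area rects
c=cam("top");hsv=cv2.cvtColor(c[0],cv2.COLOR_RGB2HSV)
im=c[0].astype(int)
m=((im.max(2)<60)&(im[...,0]>im[...,2]+5)).astype(np.uint8)
n,l,st,ce=cv2.connectedComponentsWithStats(m)
for i in range(1,n):
    if st[i,4]<150 or ce[i][1]<120 or ce[i][1]>420: continue
    P=px2w(c,np.argwhere(l==i)[:,::-1],15)[:,:2].astype(np.float32)
    print(ce[i].round(1),st[i,4],"meanw",P.mean(0).round(1),"rect",cv2.minAreaRect(P),"circ",cv2.minEnclosingCircle(P))
E
python3 m2.py; python3 -c "
from h import *
go(457,36,200,16)"
```

```text
[360.4 223.4] 1862 meanw [633.5 -90.5] rect ((636.89208984375, -84.16697692871094), (121.79104614257812, 168.4798583984375), 89.20801544189453) circ ((636.9075927734375, -112.52446746826172), 89.92671966552734)
[491.6 263.9] 1095 meanw [ 546.7 -375.2] rect ((562.7344360351562, -429.5755615234375), (245.26820373535156, 196.8563690185547), 78.55841827392578) circ ((557.710693359375, -422.26605224609375), 146.85580444335938)
[223.4 235.2] 424 meanw [603.4 212.6] rect ((609.2962646484375, 224.27395629882812), (77.39801788330078, 90.43761444091797), 42.15835189819336) circ ((614.640380859375, 229.5621795654297), 46.6688232421875)
[588.4 260. ] 5032 meanw [ 557.3 -586.4] rect ((558.9108276367188, -585.825927734375), (174.99099731445312, 176.57443237304688), 11.78972053527832) circ ((555.5680541992188, -585.3908081054688), 90.92811584472656)
[298.8 289.4] 618 meanw [485.5  43.5] rect ((472.764404296875, 40.17223358154297), (73.55939483642578, 91.3631820678711), 11.370919227600098) circ ((473.04376220703125, 40.96349334716797), 54.33440399169922)
[303.4 317.4] 368 meanw [425.5  32.4] rect ((426.9123840332031, 37.61062240600586), (24.71189308166504, 89.3880844116211), 6.513984680175781) circ ((428.3661193847656, 37.71513748168945), 45.517494201660156)
pos [ 467.6 -276.4  254.9] yaw 105.0 t 8.05 j6 -1.08 w 85.7 | shift [-0.0702  0.305   0.0527] turn [2.000e-02 9.200e-01 8.903e+01]
```

Request:
servo_tool --pt "1 -0.005 0.03 0.01 0 0 -10" --pt "1 -0.01 0.06 0.02 0 0 -20" --pt "1 -0.02 0.1 0.03 0 0 -30" --pt "1 -0.03 0.14 0.04 0 0 -40" --pt "1 -0.04 0.18 0.05 0 0 -50" --pt "1 -0.05 0.22 0.05 0 0 -60" --pt "1 -0.06 0.26 0.05 0 0 -70" --pt "1 -0.07 0.29 0.05 0 0 -80" --pt "1 -0.07 0.305 0.05 0 0 -91" --pt "1 -0.07 0.305 0.05 0 0 -91" --pt "1 -0.07 0.305 0.05 0 0 -91"

```text
clock: 9.43
position: [453.4, 37.9, 195.2]
ee_rot: [0.798, -0.603, -0.0, 0.0]
contact_force: [-0.2, 0.5, -0.5]
gripper_width: 85.1
grasp_force: 0.0
```

```bash
python3 - <<'E'
from h import *
go(457,36,46,16)
c=cam("wrist");cv2.imwrite("pics/w2.png",c[0][:,:,::-1])
E
```

```text
pos [453.4  37.9 195.2] yaw -164.2 t 9.43 j6 -0.17 w 85.1 | shift [ 0.0028 -0.0029  0.1492] turn [ 0.01 -0.   -0.2 ]
```

View pics/w2.png

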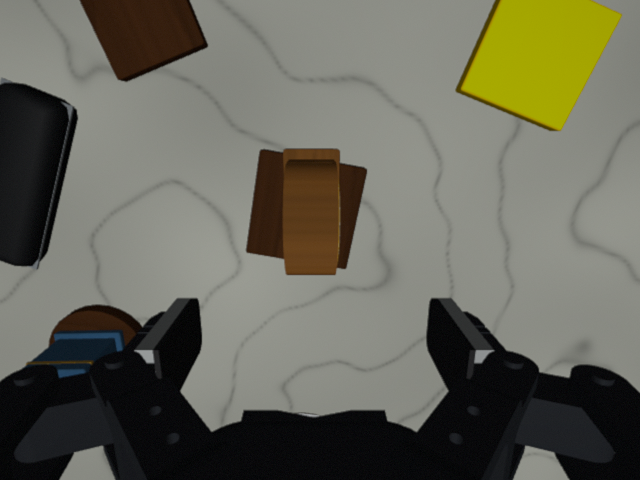

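```bash
python3 - <<'E'
from h import *
c=cam("wrist")
P=px2w(c,[(283,149),(340,149)],25);print(P.round(1)); e=P[1]-P[0]; print(np.linalg.norm(e),np.degrees(np.arctan2(e[1],e[0]))%180)
u=e/np.linalg.norm(e); nrm=np.array([u[1],-u[0],0]); cen=P.mean(0)
for s in(1,-1): print(cen+s*50*nrm)
print("top edge pts z=100?",px2w(c,[(285,274),(337,274)],25).round(1))
Q=px2w(c,[(261,150),(367,169),(346,269),(247,251)],15)[:,:2];print("square",Q.mean(0),[(np.linalg.norm(a).round(1),np.degrees(np.arctan2(a[1],a[0]))%90) for a in np.roll(Q,-1,0)-Q])
E
```

```text
[[491.4  -7.5  25. ]
 [447.6 -19.9  25. ]]
45.51198498030648 15.735684555036386
[455.91704273  34.4283455   25.        ]
[483.03703976 -61.82395713  25.        ]
top edge pts z=100? [[463.   95.3  25. ]
 [419.2  83.   25. ]]
square [460.35962423  38.9614212 ] [(np.float64(89.4), np.float64(5.744942845485184)), (np.float64(90.3), np.float64(5.852860022783744)), (np.float64(89.8), np.float64(4.825618678612412)), (np.float64(88.9), np.float64(5.550302616093234))]
```

Request:
servo_tool --pt "1 0.0036 -0.0022 0.03 0 0 0" --pt "1 0.0036 -0.0022 0.07 0 0 0" --pt "1 0.0036 -0.0022 0.11 0 0 0" --pt "1 0.0036 -0.0022 0.135 0 0 0" --pt "1 0.0036 -0.0022 0.148 0 0 0" --pt "1 0.0036 -0.0022 0.148 0 0 0" --pt "0 0.0036 -0.0022 0.148 0 0 0" --pt "0 0.0036 -0.0022 0.148 0 0 0" --pt "0 0.0036 -0.0022 0.148 0 0 0" --pt "0 0.0036 -0.0022 0.148 0 0 0" --pt "0 0.0036 -0.0022 0.148 0 0 0"

```text
clock: 10.9
position: [457.0, 35.6, 48.2]
ee_rot: [0.798, -0.602, 0.0, -0.001]
contact_force: [-2.0, 0.7, 5.6]
gripper_width: 35.3
grasp_force: 60.9
```

```bash
python3 - <<'E'
from h import *
s=arm.read_state();print(s["grasp_force"],s["joints"].round(2))
go(639,-96.5,205,37.2)
E
```

```text
60.872873067855835 [ 0.43  0.34 -0.62  0.   -0.6  -0.16]
pos [457.   35.6  48.2] yaw -164.0 t 10.9 j6 -0.16 w 35.3 | shift [ 0.177  -0.1389 -0.1566] turn [-8.000e-02 -1.000e-02 -2.124e+01]
```

Request:
servo_tool --pt "0 0 0 -0.02 0 0 0" --pt "0 0 0 -0.06 0 0 0" --pt "0 0 0 -0.11 0 0 0" --pt "0 0 0 -0.14 0 0 0" --pt "0 0.03 -0.025 -0.14 0 0 -4" --pt "0 0.065 -0.05 -0.14 0 0 -9" --pt "0 0.1 -0.08 -0.14 0 0 -14" --pt "0 0.135 -0.105 -0.14 0 0 -18" --pt "0 0.16 -0.125 -0.14 0 0 -21.2" --pt "0 0.177 -0.139 -0.14 0 0 -21.2" --pt "0 0.177 -0.139 -0.14 0 0 -21.2" --pt "0 0.177 -0.139 -0.14 0 0 -21.2"

```text
clock: 12.4
position: [637.8, -96.3, 186.3]
ee_rot: [0.895, -0.445, -0.001, 0.0]
contact_force: [0.4, -0.1, -1.8]
gripper_width: 35.3
grasp_force: 60.8
```

```bash
python3 - <<'E'
from h import *
go(639,-96.5,48,37.2)
c=cam("top")
im=cv2.GaussianBlur(c[0],(3,3),0).astype(int)
cv2.imwrite("pics/t2.png",cv2.cvtColor(cv2.resize(cv2.convertScaleAbs(c[0][150:350,250:450],alpha=2),None,fx=3,fy=3,interpolation=cv2.INTER_CUBIC),cv2.COLOR_RGB2BGR))
w=cam("wrist");cv2.imwrite("pics/w3.png",w[0][:,:,::-1])
E
```

```text
pos [637.8 -96.3 186.3] yaw -142.9 t 12.4 j6 0.55 w 35.3 | shift [ 0.0012 -0.0011  0.1383] turn [ 0.09  0.11 -0.07]
```

View pics/w3.png

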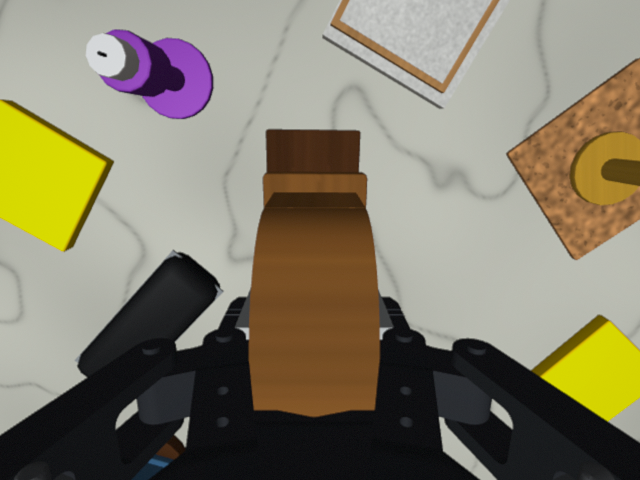

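```bash
python3 - <<'E'
from h import *
c=cam("wrist")
for px,z,h in(([(266,129.5),(360,129.5)],15,66),([(263.5,173),(367,174)],163,50)):
    P=px2w(c,px,z);e=P[1]-P[0];u=e/np.linalg.norm(e);n=np.array([u[1],-u[0],0])
    print(P.round(1),np.linalg.norm(e).round(1),np.degrees(np.arctan2(e[1],e[0]))%180,P.mean(0)+h*n,P.mean(0)-h*n)
E
```

```text
[[ 709.1 -128.1   15. ]
 [ 649.7 -173.1   15. ]] 74.5 37.111057802665954 [639.62513524 -97.96074487  15.        ] [ 719.26890687 -203.22645458   15.        ]
[[ 685.7 -123.6  163. ]
 [ 649.8 -150.2  163. ]] 44.7 36.55500866167614 [637.93567191 -96.74753647 163.        ] [ 697.49510003 -177.07607761  163.        ]
```

Request:
servo_tool --pt "0 0.001 -0.0006 0.03 0 0 0" --pt "0 0.001 -0.0006 0.06 0 0 0" --pt "0 0.001 -0.0006 0.09 0 0 0" --pt "0 0.001 -0.0006 0.11 0 0 0" --pt "0 0.001 -0.0006 0.122 0 0 0" --pt "0 0.001 -0.0006 0.128 0 0 0" --pt "0 0.001 -0.0006 0.13 0 0 0" --pt "0 0.001 -0.0006 0.13 0 0 0"

```text
clock: 13.55
position: [640.4, -97.0, 58.0]
ee_rot: [0.896, -0.445, 0.001, -0.0]
contact_force: [-0.2, -0.4, -3.2]
gripper_width: 35.5
grasp_force: 60.9
```

Request:
servo_tool --pt "0 0 0 0.003 0 0 0" --pt "0 0 0 0.006 0 0 0" --pt "0 0 0 0.008 0 0 0" --pt "0 0 0 0.009 0 0 0" --pt "0 0 0 0.0095 0 0 0" --pt "0 0 0 0.01 0 0 0"

```text
clock: 14.3
position: [639.8, -97.1, 48.3]
ee_rot: [0.896, -0.445, -0.0, 0.0]
contact_force: [-2.9, 0.6, 6.4]
gripper_width: 35.7
grasp_force: 61.7
```

Contact made. Release and rise.

Request:
servo_tool --pt "0.5 0 0 0 0 0 0" --pt "1 0 0 0 0 0 0" --pt "1 0 0 0 0 0 0" --pt "1 0 0 0 0 0 0" --pt "1 0 0 0 0 0 0" --pt "1 0 0 -0.03 0 0 0" --pt "1 0 0 -0.08 0 0 0" --pt "1 0 0 -0.13 0 0 0" --pt "1 0 0 -0.16 0 0 0" --pt "1 0 0 -0.16 0 0 0"

```text
clock: 15.55
position: [641.5, -97.1, 210.9]
ee_rot: [0.896, -0.445, 0.003, -0.002]
contact_force: [-0.0, -0.1, -0.5]
gripper_width: 85.4
grasp_force: 0.0
```

```bash
python3 - <<'E'
from h import *
for y in(16.5,106.5): go(616,231,200,y)
s=arm.read_state();print(s["joints"].round(2))
E
```

```text
pos [641.5 -97.1 210.9] yaw -142.8 t 15.55 j6 0.55 w 85.4 | shift [-0.2769 -0.1778  0.0107] turn [-0.36 -0.18 20.66]
pos [641.5 -97.1 210.9] yaw -142.8 t 15.55 j6 0.55 w 85.4 | shift [-0.2769 -0.1778  0.0107] turn [ -0.14  -0.4  -69.34]
[ 0.1   0.44  0.03  0.   -1.16  0.55]
```

Request:
servo_tool --pt "1 -0.035 -0.02 0 0 0 3" --pt "1 -0.08 -0.05 0.005 0 0 6" --pt "1 -0.125 -0.08 0.01 0 0 10" --pt "1 -0.175 -0.11 0.01 0 0 14" --pt "1 -0.225 -0.145 0.01 0 0 18" --pt "1 -0.26 -0.167 0.01 0 0 20.7" --pt "1 -0.277 -0.178 0.01 0 0 20.7" --pt "1 -0.277 -0.178 0.01 0 0 20.7" --pt "1 -0.277 -0.178 0.01 0 0 20.7"

```text
clock: 16.68
position: [614.5, 230.0, 196.8]
ee_rot: [0.801, -0.599, -0.0, 0.001]
contact_force: [-0.1, -0.9, 0.3]
gripper_width: 85.6
grasp_force: 0.0
```

```bash
python3 - <<'E'
from h import *
go(616,231,36,16.5)
w=cam("wrist");cv2.imwrite("pics/w4.png",w[0][:,:,::-1])
E
```

```text
pos [614.5 230.  196.8] yaw -163.6 t 16.68 j6 -0.32 w 85.6 | shift [-0.0006 -0.0019  0.1608] turn [ 0.07 -0.02 -0.11]
```

View pics/w4.png

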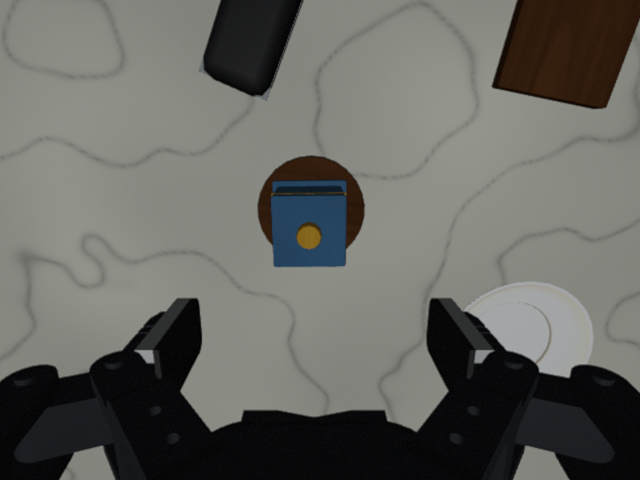

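```bash
python3 - <<'E'
from h import *
c=cam("wrist")
print(px2w(c,[(309,235)],87))
for px,z,h in(([(271.5,180.5),(347,180)],23,31),([(271.5,194),(346,193)],73,27)):
    P=px2w(c,px,z);e=P[1]-P[0];u=e/np.linalg.norm(e);n=np.array([u[1],-u[0],0])
    print(P.round(1),np.linalg.norm(e).round(1),np.degrees(np.arctan2(e[1],e[0]))%90,P.mean(0)+h*n)
P=px2w(c,[(271.5,194),(346,193),(345.5,266),(274,267)],73);print("lid",P.mean(0))
P=px2w(c,[(258,208),(364,209)],15);print(P, "round y/x", P.mean(0), px2w(c,[(311,156)],15))
x,y=616,231.5
go(616,231.5,36,16.5)
E
```

```text
[[617.22511613 231.28038158  87.        ]]
[[655.7 212.3  23. ]
 [595.9 194.4  23. ]] 62.4 16.672832883768393 [616.93094713 233.07728805  23.        ]
[[649.9 213.7  73. ]
 [599.9 198.4  73. ]] 52.3 17.06726260332016 [616.93762531 231.87371839  73.        ]
lid [616.95963328 232.11608916  73.        ]
[[661.49078526 239.7959144   15.        ]
 [573.27856027 214.93193391  15.        ]] round y/x [617.38467276 227.36392416  15.        ] [[629.81017443 184.63294409  15.        ]]
pos [614.7 229.8 197.2] yaw -163.7 t 16.77 j6 -0.32 w 85.2 | shift [-0.0013 -0.0018  0.1612] turn [ 0.03 -0.01 -0.15]
```

Request:
servo_tool --pt "1 -0.0015 -0.0028 0.03 0 0 0" --pt "1 -0.0015 -0.0028 0.07 0 0 0" --pt "1 -0.0015 -0.0028 0.11 0 0 0" --pt "1 -0.0015 -0.0028 0.145 0 0 0" --pt "1 -0.0015 -0.0028 0.159 0 0 0" --pt "1 -0.0015 -0.0028 0.159 0 0 0" --pt "0 -0.0015 -0.0028 0.159 0 0 0" --pt "0 -0.0015 -0.0028 0.159 0 0 0" --pt "0 -0.0015 -0.0028 0.159 0 0 0" --pt "0 -0.0015 -0.0028 0.159 0 0 0" --pt "0 -0.0015 -0.0028 0.159 0 0 0"

```text
clock: 18.15
position: [618.0, 234.2, 40.4]
ee_rot: [0.801, -0.598, 0.001, -0.002]
contact_force: [0.7, 0.4, 5.5]
gripper_width: 52.6
grasp_force: 65.7
```

```bash
python3 - <<'E'
from h import *
s=arm.read_state();print(s["grasp_force"])
go(460.5,39.5,190,5.4)
c=cam("top")
cv2.imwrite("pics/t2.png",cv2.cvtColor(cv2.resize(cv2.convertScaleAbs(c[0][150:350,250:450],alpha=2),None,fx=3,fy=3,interpolation=cv2.INTER_CUBIC),cv2.COLOR_RGB2BGR))
E
```

```text
65.71325540542603
pos [618.  234.2  40.4] yaw -163.5 t 18.15 j6 -0.32 w 52.6 | shift [ 0.1419  0.2057 -0.1504] turn [-0.19  0.05 11.08]
```

View pics/t2.png

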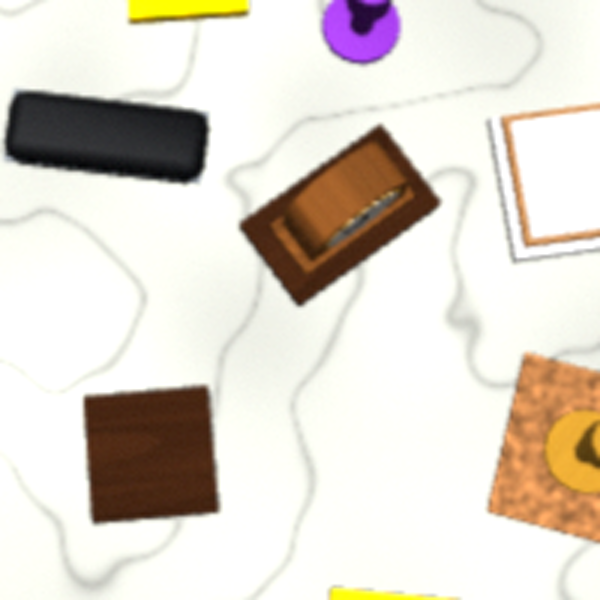

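```bash
python3 - <<'E'
from h import *
c=cam("top")
P=px2w(c,(np.array([(84,396),(208,385),(219,511),(94,522)])+.5)/3-.5+[250,150],15)[:,:2]
print(P.mean(0),[(np.linalg.norm(a).round(1),np.degrees(np.arctan2(a[1],a[0]))%90) for a in np.roll(P,-1,0)-P])
E
```

```text
[461.07718666  40.21775588] [(np.float64(90.2), np.float64(5.760374402706049)), (np.float64(90.6), np.float64(5.58926125369706)), (np.float64(89.5), np.float64(5.683045060944309)), (np.float64(90.5), np.float64(6.0308135171106665))]
```

Request:
servo_tool --pt "0 0 0 -0.02 0 0 0" --pt "0 0 0 -0.06 0 0 0" --pt "0 0 0 -0.1 0 0 0" --pt "0 0 0 -0.14 0 0 0" --pt "0 0.025 0.035 -0.14 0 0 3" --pt "0 0.055 0.08 -0.14 0 0 6" --pt "0 0.085 0.12 -0.14 0 0 9" --pt "0 0.11 0.16 -0.14 0 0 11" --pt "0 0.13 0.19 -0.14 0 0 11" --pt "0 0.142 0.206 -0.14 0 0 11" --pt "0 0.142 0.206 -0.14 0 0 11" --pt "0 0.142 0.206 -0.14 0 0 11"

```text
clock: 19.75
position: [460.4, 39.6, 178.4]
ee_rot: [0.74, -0.673, 0.0, -0.0]
contact_force: [0.4, -0.2, -2.8]
gripper_width: 53.0
grasp_force: 65.0
```

```bash
python3 - <<'E'
from h import *
go(461,40,40.4,5.4)
w=cam("wrist");cv2.imwrite("pics/w5.png",w[0][:,:,::-1])
E
```

```text
pos [460.4  39.6 178.4] yaw -174.5 t 19.75 j6 -0.34 w 53.0 | shift [-0.0003 -0.0005  0.138 ] turn [-0.06  0.02  0.06]
```

View pics/w5.png

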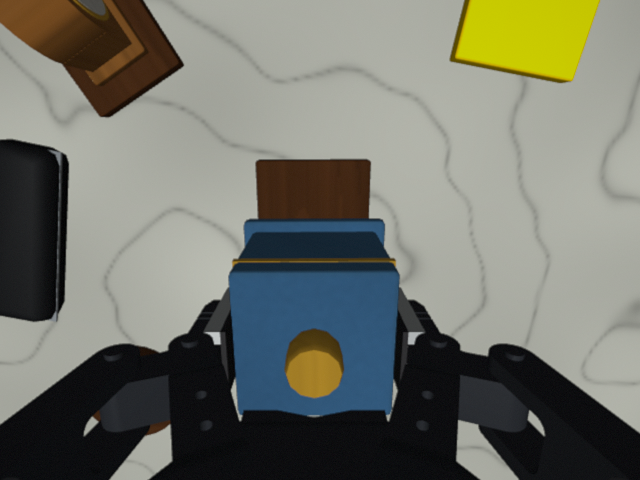

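```bash
python3 - <<'E'
from h import *
c=cam("wrist")
for px,z,h in(([(257,160.5),(370,160)],15,46),([(245.5,221),(384,220.5)],161,31)):
    P=px2w(c,px,z);e=P[1]-P[0];u=e/np.linalg.norm(e);n=np.array([u[1],-u[0],0])
    print(P.round(1),np.linalg.norm(e).round(1),np.degrees(np.arctan2(e[1],e[0]))%90,P.mean(0)+h*n)
E
```

```text
[[509.   -1.3  15. ]
 [420.5 -10.   15. ]] 88.9 5.66614207605565 [460.23194046  40.11651143  15.        ]
[[492.2  11.3 161. ]
 [433.2   5.4 161. ]] 59.3 5.637753202714038 [459.62953114  39.19310924 161.        ]
```

Request:
servo_tool --pt "0 -0.001 -0.001 0.03 0 0 0" --pt "0 -0.001 -0.001 0.06 0 0 0" --pt "0 -0.001 -0.001 0.09 0 0 0" --pt "0 -0.001 -0.001 0.11 0 0 0" --pt "0 -0.001 -0.001 0.122 0 0 0" --pt "0 -0.001 -0.001 0.128 0 0 0" --pt "0 -0.001 -0.001 0.131 0 0 0" --pt "0 -0.001 -0.001 0.131 0 0 0"

```text
clock: 20.85
position: [460.8, 40.2, 47.7]
ee_rot: [0.74, -0.673, 0.0, -0.0]
contact_force: [0.5, 0.2, -2.1]
gripper_width: 53.2
grasp_force: 65.0
```

Request:
servo_tool --pt "0 0 0 0.002 0 0 0" --pt "0 0 0 0.004 0 0 0" --pt "0 0 0 0.0055 0 0 0" --pt "0 0 0 0.0065 0 0 0" --pt "0 0 0 0.007 0 0 0" --pt "0 0 0 0.0075 0 0 0"

```text
clock: 21.6
position: [460.4, 40.0, 40.4]
ee_rot: [0.74, -0.673, 0.0, 0.0]
contact_force: [-3.9, 0.2, 7.8]
gripper_width: 53.2
grasp_force: 66.2
```

Request:
servo_tool --pt "0.7 0 0 0 0 0 0" --pt "1 0 0 0 0 0 0" --pt "1 0 0 0 0 0 0" --pt "1 0 0 0 0 0 0" --pt "1 0 0 0 0 0 0" --pt "1 0 0 -0.03 0 0 0" --pt "1 0 0 -0.08 0 0 0" --pt "1 0 0 -0.13 0 0 0" --pt "1 0 0 -0.18 0 0 0" --pt "1 0 0 -0.2 0 0 0" --pt "1 0 0 -0.2 0 0 0"

```text
clock: 22.98
position: [461.0, 40.4, 241.3]
ee_rot: [0.74, -0.673, 0.001, -0.002]
contact_force: [0.4, -0.4, -0.9]
gripper_width: 84.8
grasp_force: 0.0
```

```bash
python3 - <<'E'
from h import *
go(464.8,-274.4,235)
E
```

```text
pos [461.   40.4 241.3] yaw -174.6 t 22.98 j6 -0.34 w 84.8 | shift [0.3137 0.0261 0.0057] turn [-0.22  0.08  0.  ]
```

Request:
servo_tool --pt "1 0.04 0.003 0.006 0 0 0" --pt "1 0.09 0.007 0.006 0 0 0" --pt "1 0.14 0.012 0.006 0 0 0" --pt "1 0.19 0.016 0.006 0 0 0" --pt "1 0.24 0.02 0.006 0 0 0" --pt "1 0.28 0.023 0.006 0 0 0" --pt "1 0.305 0.025 0.006 0 0 0" --pt "1 0.314 0.026 0.006 0 0 0" --pt "1 0.314 0.026 0.006 0 0 0" --pt "1 0.314 0.026 0.006 0 0 0"

```text
clock: 24.22
position: [464.2, -274.1, 233.4]
ee_rot: [0.74, -0.672, -0.0, 0.0]
contact_force: [0.5, -0.3, 0.0]
gripper_width: 85.2
grasp_force: 0.0
```

```bash
python3 - <<'E'
from h import *
c=cam("wrist");a=c[0].astype(int)
for m,z,n in(((a.min(2)>140),118,"candle"),):
    k,l,st,ce=cv2.connectedComponentsWithStats(m.astype(np.uint8))
    u=w2px(c,[[464.8,-274.4,118]])[0]
    for i in range(1,k):
        if 60<st[i,4]<3000: print(n,ce[i].round(),st[i,4],"pred",u.round(),px2w(c,ce[i],z).round(1))
for n in ["top"]:
    t=cam(n);u=w2px(t,[[464.8,-274.4,118]])[0]
    g=t[0].astype(int);m=(g.min(2)>110).astype(np.uint8);k,l,st,ce=cv2.connectedComponentsWithStats(m)
    print("top",u,[(ce[i].round(1),st[i,4]) for i in range(1,k) if np.linalg.norm(ce[i]-u)<25])
go(464.8,-274.4,65.7)
E
```

```text
candle [139. 166.] 1455 pred [312. 231.] [[ 584.  -308.3  118. ]]
candle [45. 80.] 95 pred [312. 231.] [[ 641.1 -356.4  118. ]]
candle [310. 233.] 608 pred [312. 231.] [[ 466.7 -273.4  118. ]]
candle [147. 355.] 105 pred [312. 231.] [[ 582.  -164.3  118. ]]
top [459.50703561 296.72522428] [(array([458.1, 295.8]), np.int32(85))]
pos [ 464.3 -274.1  233.9] yaw -174.5 t 24.32 j6 0.33 w 85.2 | shift [ 0.0003 -0.0004  0.1682] turn [-0.01  0.01  0.  ]
```

Request:
servo_tool --pt "1 0 -0.0015 0.04 0 0 0" --pt "1 0 -0.0015 0.08 0 0 0" --pt "1 0 -0.0015 0.12 0 0 0" --pt "1 0 -0.0015 0.15 0 0 0" --pt "1 0 -0.0015 0.168 0 0 0" --pt "1 0 -0.0015 0.168 0 0 0" --pt "0 0 -0.0015 0.168 0 0 0" --pt "0 0 -0.0015 0.168 0 0 0" --pt "0 0 -0.0015 0.168 0 0 0" --pt "0 0 -0.0015 0.168 0 0 0" --pt "0 0 -0.0015 0.168 0 0 0"

```text
clock: 25.7
position: [466.7, -275.1, 66.9]
ee_rot: [0.74, -0.673, 0.001, -0.0]
contact_force: [1.2, 2.0, 5.1]
gripper_width: 32.6
grasp_force: 59.4
```

```bash
cat > b.py <<'E'
from h import *
c=cam("top");a=c[0].astype(int)
m=((a.max(2)<75)&(a[...,0]>a[...,2]+3)).astype(np.uint8);m[:,:170]=0;m[:,260:]=0;m[:190]=0;m[280:]=0
m=cv2.morphologyEx(m,cv2.MORPH_OPEN,np.ones((3,3)))
P=px2w(c,np.argwhere(m>0)[:,::-1],15)[:,:2].astype(np.float32);print("round",m.sum(),P.mean(0),cv2.minEnclosingCircle(P),cv2.minAreaRect(P))
E
python3 b.py; python3 -c "
from h import *
print(arm.read_state()['grasp_force']);go(615.5,229.3,230)"
```

```text
round 1383 [615.10504 229.81134] ((615.6446533203125, 229.5220489501953), 47.5637092590332) ((615.3134765625, 229.643798828125), (90.79798889160156, 93.60780334472656), 0.6384302973747253)
59.43713665008545
pos [ 466.7 -275.1   66.9] yaw -174.5 t 25.75 j6 0.33 w 33.0 | shift [-0.4877 -0.1965 -0.1632] turn [-0.12 -0.06 -0.  ]
```

Request:
servo_tool --pt "0 0 0 -0.02 0 0 0" --pt "0 0 0 -0.06 0 0 0" --pt "0 0 0 -0.11 0 0 0" --pt "0 0 0 -0.155 0 0 0" --pt "0 -0.03 -0.01 -0.16 0 0 0" --pt "0 -0.075 -0.03 -0.16 0 0 0" --pt "0 -0.12 -0.048 -0.16 0 0 0" --pt "0 -0.165 -0.066 -0.16 0 0 0" --pt "0 -0.21 -0.085 -0.16 0 0 0" --pt "0 -0.255 -0.103 -0.16 0 0 0" --pt "0 -0.3 -0.121 -0.16 0 0 0" --pt "0 -0.34 -0.137 -0.16 0 0 0"

```text
clock: 27.25
position: [568.7, 78.1, 223.7]
ee_rot: [0.74, -0.673, -0.001, 0.002]
contact_force: [0.8, -0.6, -3.4]
gripper_width: 32.4
grasp_force: 60.8
```

```bash
python3 -c "
from h import *
go(615.3,229.6,228,5.4)"
```

```text
pos [568.7  78.1 223.7] yaw -174.6 t 27.25 j6 -0.32 w 32.4 | shift [-0.1464 -0.0607 -0.0046] turn [ 0.25 -0.    0.03]
```

Request:
servo_tool --pt "0 -0.045 -0.019 0 0 0 0" --pt "0 -0.09 -0.037 0 0 0 0" --pt "0 -0.125 -0.052 0 0 0 0" --pt "0 -0.142 -0.059 0 0 0 0" --pt "0 -0.144 -0.06 0 0 0 0" --pt "0 -0.144 -0.06 0 0 0 0" --pt "0 -0.144 -0.06 0 0 0 0"

```text
clock: 28.12
position: [615.6, 224.3, 225.9]
ee_rot: [0.739, -0.673, -0.0, 0.0]
contact_force: [-0.4, -0.1, -4.8]
gripper_width: 32.2
grasp_force: 60.7
```

```bash
python3 -c "
from h import *
go(615.3,229.6,73.9,5.4)
c=cam('wrist');cv2.imwrite('pics/w6.png',c[0][:,:,::-1])
u=w2px(c,[[615.3+47*np.cos(a),229.6+47*np.sin(a),15] for a in (0,1.57,3.14,4.71)]);print(u.round())"
```

```text
pos [615.6 224.3 225.9] yaw -174.6 t 28.12 j6 -0.5 w 32.2 | shift [-0.0053 -0.0002  0.152 ] turn [ 0.03 -0.01 -0.04]
[[263. 207.]
 [309. 258.]
 [363. 216.]
 [318. 161.]]
```

View pics/w6.png

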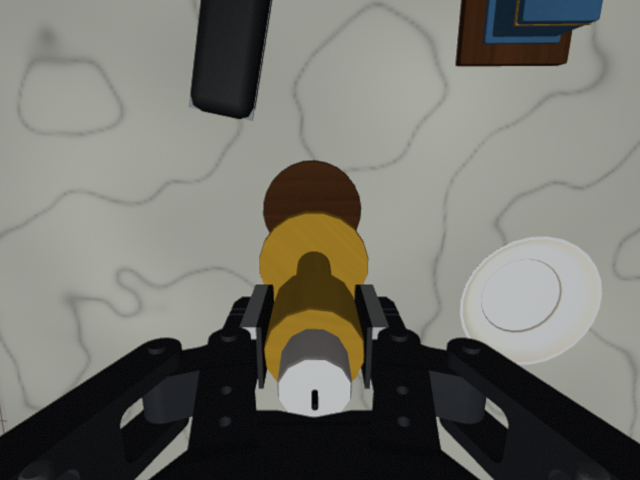

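```bash
python3 -c "
from h import *
c=cam('wrist');print(px2w(c,[(314,266),(260,266),(368,266),(314,212)],175).round(1))
print(px2w(c,[(312,160.5),(263,208),(361,208)],15).round(1))
go(615.3,229.6,73.9,5.4)"
```

```text
[[615.2 226.  175. ]
 [644.1 228.7 175. ]
 [586.3 223.3 175. ]
 [618.  196.5 175. ]]
[[621.  183.1  15. ]
 [662.9 231.2  15. ]
 [571.  222.7  15. ]]
pos [615.8 224.6 226.2] yaw -174.6 t 28.23 j6 -0.5 w 32.4 | shift [-5.000e-03  1.000e-04  1.523e-01] turn [-0.    0.01 -0.02]
```

Request:
servo_tool --pt "0 -0.0036 -0.001 0.03 0 0 0" --pt "0 -0.0036 -0.001 0.06 0 0 0" --pt "0 -0.0036 -0.001 0.09 0 0 0" --pt "0 -0.0036 -0.001 0.12 0 0 0" --pt "0 -0.0036 -0.001 0.135 0 0 0" --pt "0 -0.0036 -0.001 0.142 0 0 0" --pt "0 -0.0036 -0.001 0.145 0 0 0" --pt "0 -0.0036 -0.001 0.145 0 0 0"

```text
clock: 29.22
position: [617.2, 229.6, 81.8]
ee_rot: [0.74, -0.673, 0.0, -0.001]
contact_force: [0.1, -0.2, -3.7]
gripper_width: 32.8
grasp_force: 60.6
```

Request:
servo_tool --pt "0 0.0005 0.001 0.002 0 0 0" --pt "0 0.0005 0.001 0.004 0 0 0" --pt "0 0.0005 0.001 0.006 0 0 0" --pt "0 0.0005 0.001 0.007 0 0 0" --pt "0 0.0005 0.001 0.0075 0 0 0" --pt "0 0.0005 0.001 0.008 0 0 0"

```text
clock: 29.98
position: [615.7, 228.8, 73.9]
ee_rot: [0.74, -0.673, 0.0, -0.0]
contact_force: [-3.8, -0.6, 4.9]
gripper_width: 32.6
grasp_force: 61.6
```

Request:
servo_tool --pt "0.5 0 0 0 0 0 0" --pt "1 0 0 0 0 0 0" --pt "1 0 0 0 0 0 0" --pt "1 0 0 0 0 0 0" --pt "1 0 0 0 0 0 0" --pt "1 0 0 -0.03 0 0 0" --pt "1 0 0 -0.08 0 0 0" --pt "1 0 0 -0.13 0 0 0" --pt "1 0 0 -0.17 0 0 0" --pt "1 0.05 0 -0.18 0 0 0" --pt "1 0.1 0 -0.18 0 0 0" --pt "1 0.1 0 -0.18 0 0 0"

```text
clock: 31.48
position: [625.2, 126.3, 253.3]
ee_rot: [0.739, -0.674, 0.0, -0.0]
contact_force: [0.1, -0.0, -0.1]
gripper_width: 85.2
grasp_force: 0.0
```

```bash
python3 - <<'E'
from h import *
c=cam("top")
cv2.imwrite("pics/t3.png",cv2.cvtColor(cv2.resize(cv2.convertScaleAbs(c[0][130:350,170:430],alpha=2),None,fx=2.7,fy=2.7,interpolation=cv2.INTER_CUBIC),cv2.COLOR_RGB2BGR))
c=cam("scene")
cv2.imwrite("pics/s3.png",cv2.cvtColor(cv2.resize(cv2.convertScaleAbs(c[0][180:400,200:480],alpha=1.7),None,fx=2.7,fy=2.7,interpolation=cv2.INTER_CUBIC),cv2.COLOR_RGB2BGR))
E
```

```text
(no output)
```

View pics/t3.png

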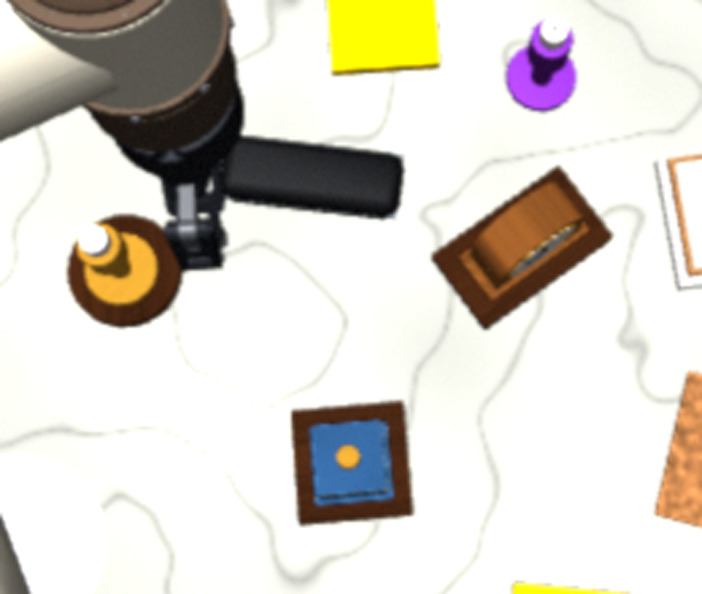

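View pics/s3.png

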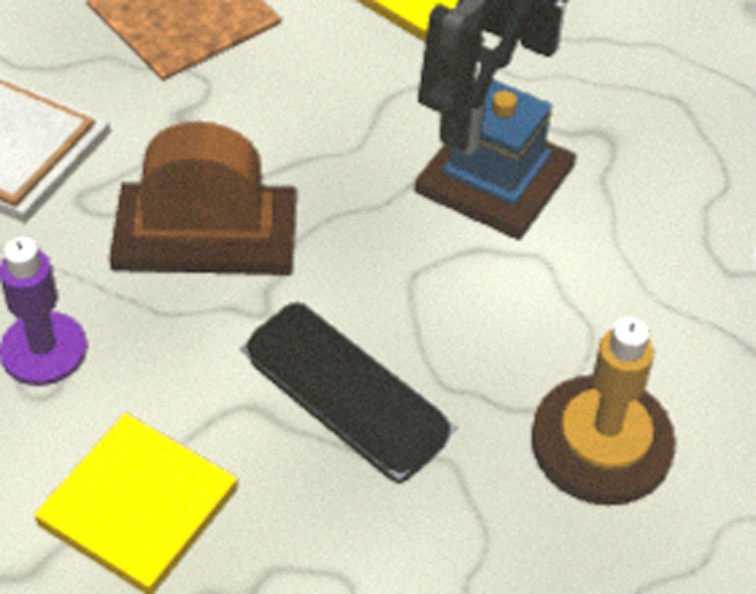

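All three pieces stand upright and centred on their own stands, so I'm handing in the job.

```bash
python3 -c "
from bench import arm
print(arm.job_done())"
```

```text
the job is handed in; nothing more can be done
None
```

The job is handed in: the candlestick (parked on the cork mat on the way), clock and trinket box each stand upright in the middle of their own stand, the last two squared up, in about 32 s, and the arm never touched the dish, mail and glasses case.

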